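# Lock the lino plate in the printing bed with the cam key

## Task

Clamp the lino plate: take the red-handled cam key from its stand, fit its blade into the slot of the brass cam lock and turn it clockwise until you feel the cam pass over and seat at its stop, so that it stays locked and the jaw holds the plate. Press and turn gently, never forcing the cam on against its stop, and work the lock only with the key. Then stand the key back in its stand as you found it, fully home, and leave everything else where it is.

Things in the scene. Friction and masses are not known exactly. Their poses are not given: they have to be found in the camera images.
- bed: Plywood printing bed, fixed, 200 (its x) x 340 (its y) x 30 mm tall; origin at the centre of its underside, on the table. On it the pale green lino plate (top 56 mm above the table) lies against an end stop at +y; the sliding jaw and the grey cam boss are on its -y half.
- jaw: Aluminium jaw bar, 150 mm along bed x, 18 along bed y, top 55 mm above the table; the cam slides it along bed +y to the plate, against a spring. Origin at the foot of its rubber front face: in the bed frame y is -23 mm as found, about -15.5 at the cam's dead point, about -15.8 with the cam seated. Do not touch it.
- cam: Brass slotted cam lock head, 34 mm across, on a fixed grey boss (52 dia) 100 mm from the bed's centre towards bed -y. Origin on the turning axis at the slot's mouth (top of the head, 62 mm above the table); z up; x along the slot, so it turns with the head. Slot 24 mm long (x), 6 wide (y), 8 deep, flat floor. It locks clockwise seen from above.
- cam_floor (a point): Centre of the slot's floor, 8 mm under the mouth. The cam still has 56 to 85 degrees to turn to its hard stop; how far must be felt. After 1 to 31 degrees of free play resistance climbs to about 0.2 N m, fades out at a dead point 6 degrees before the stop, then the spring carries the head on to the stop and holds it. Released earlier, it springs back. At the stop it is rigid: keep below 0.3 N m.
- key_grip (a point): Cam key: centre of its red flat handle, 46 (key x) x 16 (key y) x 45 mm (z, up). Under the handle a steel collar, 36 dia x 5, then a 12 dia shaft 34 long, then the blade. Mass 80 to 160 g. It stands upright and loose in its stand, the collar on the stand's top, the whole handle above. Grasp it across y (16 mm).
- key_tip (a point): Middle of the lower edge of the key's blade, 72.5 mm below key_grip on the same axis, same axes. The blade is 20 mm wide (key x), 4 thick (key y), 12 tall; either way round fits the slot.
- stand_mouth (a point): Centre of the hole's mouth in the top of the dark wooden key stand (fixed, 64 (x) x 56 (y) x 55 mm tall). The hole is 28 mm along the stand's x, 18 along its y, upright and through to the table. With the key home, key_tip is 45 mm below this point and the key's x lies roughly along the stand's x, either way round.
- ink_jar_center (a point): Bystander, leave alone: blue ink jar with black lid, 64 dia x 75 tall (mm); point at its middle.
- mug_center (a point): Bystander, leave alone: blue ceramic mug, 76 dia x 85 tall, with a handle (mm); point at its middle.
- brayer_center (a point): Bystander, leave alone: ink roller with wooden handle, about 150 long, 40 high (mm); point at its middle.
- graver_center (a point): Bystander, leave alone: wood-handled engraving tool 130 long, lying on the printing plate (mm); point at its middle.
- ink_tin_center (a point): Bystander, leave alone: round aluminium tin, 60 dia x 30 tall (mm); point at its middle.
- brush_center (a point): Bystander, leave alone: paint brush lying at the far side (mm); point at its middle.
- cork_center (a point): Bystander, leave alone: cork block 60 x 35 x 22 (mm); point at its middle.
Not all that is in view belongs to the job. Leave any purple or white look-alike of the part that bears key_grip alone.

How it is judged:
By the outcome, as a careful person would: the job done as asked, in the order asked, and still so for the second after the job is handed in, with the robot touching nothing.
It also fails if it takes over 72 s, if anything falls off the work surface, if the arm or the gripper's body presses on something with over 40 N, if the wrist force passes 120 N, or if a joint passes its speed limit or range.

## Robot

A 7-joint arm with a two-finger parallel gripper is mounted at the origin on the work surface. World frame = base frame: x ahead of the robot, y to its left, z up, the work surface at z = 0. Lengths are in mm, angles in rad, forces in N, time in s.
With the tool pointing down it reaches from about 425 to 950 mm from the base axis. Payload 4.7 kg.
Tool frame: the origin (TCP) lies at the very end of the fingers, on their centre line; the grasp point (between the pads) lies r.grip_point_offset behind it (r.grip_point_offset is the distance from the TCP to the grasp point, in mm); z points along the fingers, y is the line along which they close (so a half turn about z gives the same grasp; the last joint's range is limited). The gripper opens to 85 mm and grips with 20 to 120 N. Pads are 22 mm wide; open, the fingers measure 114 mm over their backs; the gripper's body (76 mm by 85 mm) begins 54 mm behind the grasp point. The pads swing forward as they close: fully open they stand 13 mm farther back than shut.
Start: joints at [1.193, 0.469, -0.049, 1.532, 0.024, 1.141, -0.082], TCP at [230.742, -634.355, 231.335] pointing down, gripper open.
Joint ranges: [-2.59, 2.59], [-0.33, 1.99], [-1.39, 1.29], [0.1, 2.45], [-1.04, 4.18], [0.21, 1.99], [-2.66, 2.66]. Speed limits (rad/s): [2.57, 2.57, 3.14, 3.14, 3.14, 3.14, 3.14].

## Interface

Orientations are given as a unit quaternion [w, x, y, z].
In Python, from bench import r gives the robot as it stands.
- The arm moves only by the tool move_arm, never from a script. Its arguments are lists of equal length, an entry for each row: "rotation": the turn, a rotation vector about the tool's x, y, z scaled (see below), a list of three; "linear": the shift along the tool's x, y, z scaled (see below), a list of three; "fingers": the opening, from -1 (shut) to 1 (fully open), so that 0 is half open. In form: {"rotation": [[ax, ay, az], ...], "linear": [[tx, ty, tz], ...], "fingers": [fingers, ...]}. A call has exactly 5 rows; each row shifts and turns the commanded pose from where the row before left it, along the tool's axes as they then stand; what a row does not reach is not made up. The controller multiplies each number of a shift by 500 mm and each number of a turn by 180 degrees. A row lasts 1/8 s, in which the tool goes at most 62.5 mm and 10.7 degrees, less where a joint would pass 70% of its speed; a pose out of reach is approached as far as the arm can. A call with a number of a shift or a turn outside -1 to 1 is refused whole. A call with a gripper value outside its range is refused whole. The fingers move at their own pace and stop on an object; the grip force is fixed at half the most. Time passes only in rows, so rows that do not move let the fingers close, or fill a call up. It gives the time, the measured TCP pose, the force, the opening and the grip force at its end, in the units of the state.
- r.sense(): the state, without advancing time (a new reading comes with each control period).
- r.capture(name): name is "side" or "top"; returns a dict with "pixels" (400x640x3 uint8, red, green, blue), "fovy" (degrees; the focal length in pixels is half the picture's height over the tangent of half this angle, whatever the lens; pixels are square), "cx", "cy" (the principal point, pixels), "k1" (the pictures are not rectified: a ray, as slopes to the right and down, at radius r is drawn at 1 + k1 r^2 times it, then the intrinsics apply), "xyz" and "orientation" of the camera in the world. Camera axes: x right, y down, z forward; pixel columns grow to the right and rows downward; lengths in mm; the calibration is good to about 2 mm. A picture is of the moment at which its call begins. There is no depth.
- r.sign_off(): hands the job in; it is judged then, once.
The state is a dict: "time_s": time; "qpos": joint angles; "joint_velocities": joint speeds; "effort": joint torques, N m; "position": TCP position; "orientation": TCP orientation; "force": force on the tool from outside, world axes, zero at the start; "ft_torque": the same for the moment, N m; "width": finger opening in mm; "gripper_force": force on a finger pad.
Only numpy, scipy, OpenCV 4.12 (cv2) and the standard library are available. Lean on these libraries where they do the work, as an engineer would, in place of code of your own. Each camera call takes 0.05 s, during which the arm holds its last target. There are 200 camera calls.

## Working session

There is one attempt and no reset: what is moved stays moved. The work goes in short steps, Python scripts to look and compute and a tool call to move; the robot and the scene stay as the last step left them, time stands still between calls to the robot, and variables do not carry over. Pictures are saved under pics/ and viewed, at most 10 in all, crops included, and the job is handed in when it is done.

Besides the shell and the picture viewer there is one more tool, called after "Call:" as name(argument=value, ...), one argument or row to a line, values as JSON. move_arm: Moves the arm, as the interface text tells. Shifts and turns lie within -1 to 1; 1 stands for 500 mm of shift or 180 degrees of turn. Its arguments: {"type":"object","properties":{"rotation":{"type":"array","items":{"type":"array","items":{"type":"number"}}},"linear":{"type":"array","items":{"type":"array","items":{"type":"number"}}},"fingers":{"type":"array","items":{"type":"number"}}},"required":["rotation","linear","fingers"]}

```bash
mkdir -p pics
cat > h.py <<'E'
import numpy as np,cv2
from bench import r
from scipy.spatial.transform import Rotation as R
def cam(n):
    c=r.capture(n); f=200/np.tan(np.radians(c["fovy"])/2)
    q=c["orientation"]; c["R"]=R.from_quat([q[1],q[2],q[3],q[0]]).as_matrix(); c["f"]=f; return c
def ray(c,u,v):
    d=np.array([(u-c["cx"])/c["f"],(v-c["cy"])/c["f"]]); p=d.copy()
    for _ in range(20): p=d/(1+c["k1"]*(p@p))
    return c["R"]@np.array([p[0],p[1],1])
def at(c,u,v,z):
    d=ray(c,u,v); o=np.array(c["xyz"]); return o+d*(z-o[2])/d[2]
def proj(c,P):
    p=c["R"].T@(np.array(P)-c["xyz"]); s=p[:2]/p[2]; s=s*(1+c["k1"]*(s@s)); return s*c["f"]+[c["cx"],c["cy"]]
def save(c,n,box=None,k=1):
    im=c["pixels"][:,:,::-1]
    if box: im=im[box[1]:box[3],box[0]:box[2]]
    cv2.imwrite("pics/"+n,cv2.resize(im,None,fx=k,fy=k,interpolation=cv2.INTER_CUBIC))
E
python3 - <<'E'
from h import *
for n in("top","side"):
    c=cam(n); save(c,n+"0.png"); print(n,c["xyz"],c["R"].round(3).tolist(),c["f"],c["k1"],c["cx"],c["cy"])
s=r.sense(); print(s, r.grip_point_offset)
E
```

```text
top [ 324.94602888   52.79704844 1211.52723978] [[0.001, -0.984, 0.176], [-1.0, -0.004, -0.014], [0.014, -0.176, -0.984]] 404.74469588513045 0.025789665911577237 317.78487915866117 200.07240873227613
side [ 435.75713252 -908.34719871  603.41892404] [[0.991, -0.08, 0.107], [-0.133, -0.48, 0.867], [-0.018, -0.874, -0.486]] 401.32013148563 -0.03756781485415782 321.9327309370962 203.39645569508963
{'time_s': 0.1, 'qpos': array([ 1.1931191 ,  0.46935071, -0.04860687,  1.53356204,  0.02408597,
        1.1410135 , -0.08230973]), 'joint_velocities': array([ 0.00347202, -0.0019606 ,  0.0010362 , -0.00177965,  0.00150038,
       -0.00091781, -0.00015199]), 'effort': array([ 4.61931213e-04, -5.11516929e+01, -4.71229444e-02, -2.38391608e+01,
        1.07572891e-02,  4.32715708e-03, -9.97896592e-07]), 'position': array([ 230.52495444, -633.85852739,  230.37845331]), 'orientation': array([-8.57089139e-04,  9.84830362e-01,  1.73517704e-01, -1.72886577e-04]), 'force': array([-0.26655024, -0.18458087,  0.71353947]), 'ft_torque': array([ 0.00947045,  0.01291255, -0.03763982]), 'gripper_force': 0.0, 'width': 85.61300071636033} 18.700000000000003
```

View pics/top0.png

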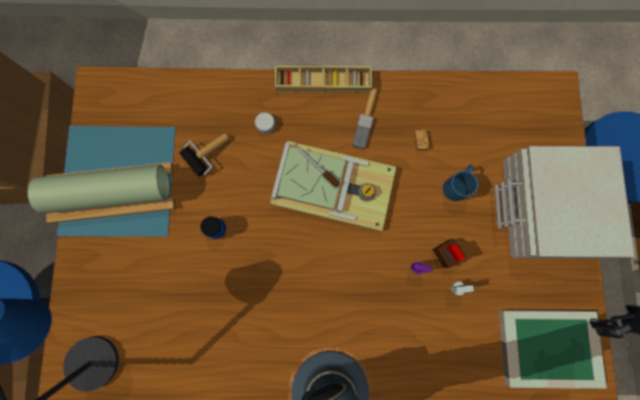

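View pics/side0.png

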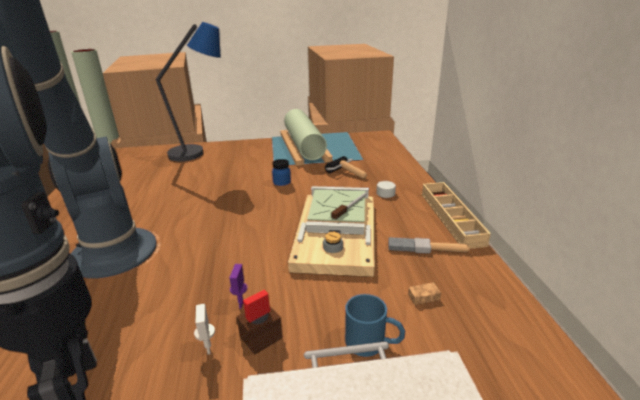

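The top view shows the red key in a dark stand at about (455,252), the purple look-alike at (421,268), the white one at (462,289) and the cam head at (368,191). The one in the dark stand with the red handle fits the description. I'll confirm it with an enlarged crop.

Run:
```python
from h import *
a=cam("top");b=cam("side")
A=a["pixels"][:,:,::-1];B=b["pixels"][:,:,::-1]
z=lambda im,x,y,w,h,W,H: cv2.resize(im[y:y+h,x:x+w],(W,H),interpolation=cv2.INTER_CUBIC)
o=np.vstack([np.hstack([z(A,425,230,50,37,400,296),z(A,340,172,50,37,400,296)]),np.hstack([z(B,220,270,80,60,400,300),z(B,290,210,80,60,400,300)])])
cv2.imwrite("pics/crop1.png",o)
# reds
for c,n in((a,"top"),(b,"side")):
    p=c["pixels"].astype(int); m=(p[...,0]>150)&(p[...,1]<60)&(p[...,2]<60)
    v,u=np.nonzero(m); k=(u>200)&(u<480)&(v>220)&(v<340); print(n,k.sum(),u[k].mean(),v[k].mean(),u[k].min(),u[k].max(),v[k].min(),v[k].max())
```

```text
top 72 457.43055555555554 251.98611111111111 452 463 245 259
side 78 254.94871794871796 298.8333333333333 243 267 292 305
```

View pics/crop1.png

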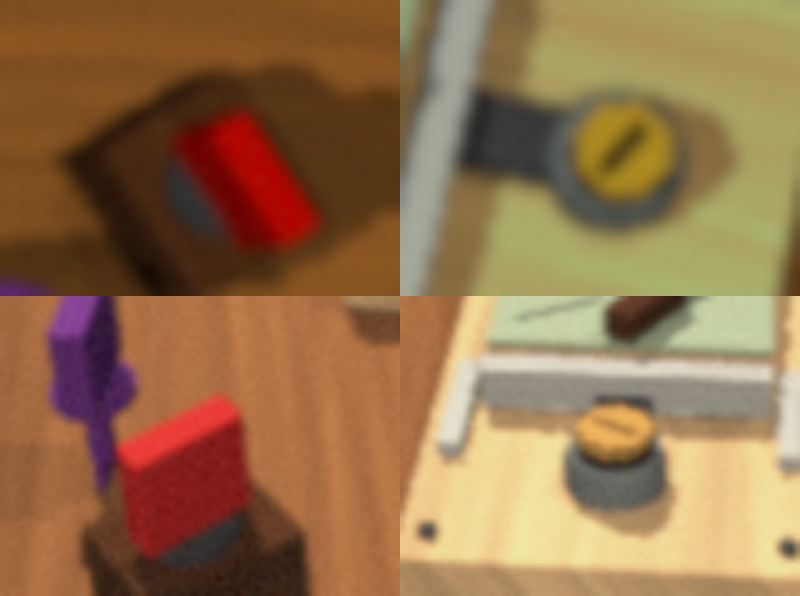

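Confirmed: the red key stands in the dark stand (crop 250,180 in the top view). The cam slot is visible in the brass head (crop 623,150). Next I fit the handle box and brass disc silhouettes.

```bash
cat >> h.py <<'E'
from scipy.optimize import minimize
K=6
def soft(c,key):
    p=c["pixels"].astype(float); Rr,G,B=p[...,0],p[...,1],p[...,2]
    if key=="red": return np.clip((Rr-2.2*np.maximum(G,B)-20)/60,0,1)
    return np.clip((np.minimum(Rr,G*1.6)-2.2*B-5)/60,0,1)   # brass
def render(c,P,box):
    uv=np.array([proj(c,q) for q in P]); x0,y0,x1,y1=box
    h=cv2.convexHull(((uv-[x0,y0]+.5)*K*16-8).astype(np.int32))
    m=np.zeros(((y1-y0)*K,(x1-x0)*K),np.uint8); cv2.fillConvexPoly(m,h,255,cv2.LINE_AA,4)
    return cv2.GaussianBlur(cv2.resize(m,(x1-x0,y1-y0),interpolation=cv2.INTER_AREA)/255.,(0,0),.7)
def boxpts(x,y,yaw,zc,sx=46,sy=16,sz=45):
    P=np.array([[a,b,d] for a in(-.5,.5) for b in(-.5,.5) for d in(-.5,.5)])*[sx,sy,sz]
    return P@R.from_euler("z",yaw).as_matrix().T+[x,y,zc]
def cylpts(x,y,z1,z0,rad):
    t=np.linspace(0,2*np.pi,48); return np.array([[x+rad*np.cos(a),y+rad*np.sin(a),z] for a in t for z in(z1,z0)])
def fit(cs,key,fn,x0,step,pad=14):
    D=[]
    for c in cs:
        uv=np.array([proj(c,q) for q in fn(*x0)]); b=(np.r_[uv.min(0)-pad,uv.max(0)+pad]).astype(int)
        D.append((c,b,soft(c,key)[b[1]:b[3],b[0]:b[2]]))
    f=lambda p:sum(((render(c,fn(*p),b)-m)**2).mean()/m.mean() for c,b,m in D)
    S=np.vstack([x0]+[np.array(x0)+np.eye(len(x0))[i]*step[i] for i in range(len(x0))])
    o=minimize(f,x0,method="Nelder-Mead",options=dict(initial_simplex=S,xatol=.02,fatol=1e-6,maxiter=400)); return o.x.round(3),round(o.fun,4)
E
cat > m.py <<'E'
from h import *
a=cam("top");b=cam("side")
p=at(a,458,252.2,105); q=at(a,458-9/2,252.2-13.7/2,105)-p; yaw=np.arctan2(q[1],q[0]); print("init",p,yaw)
f=lambda x,y,w:boxpts(x,y,w,82.5)
for n,cs in(("top",[a]),("side",[b]),("both",[a,b])): print("key",n,fit(cs,"red",f,[p[0],p[1],yaw],[4,4,.2]))
p=at(a,340+225/8-.5,172+150/8-.5,62); g=lambda x,y,t:cylpts(x,y,62,62-t,17)
for n,cs in(("top",[a]),("side",[b]),("both",[a,b])): print("cam",n,p,fit(cs,"brass",g,[p[0],p[1],5],[4,4,2],8))
for n,c in(("top",a),("side",b)):
    u0,v0=proj(c,[p[0],p[1],62]); im=c["pixels"].astype(float).sum(2)
    w=[];X=[]
    for v in range(int(v0)-8,int(v0)+9):
        for u in range(int(u0)-9,int(u0)+10):
            P=at(c,u,v,62); 
            if np.hypot(*(P-p)[:2])<13.5: X.append(P[:2]);w.append(im[v,u])
    X=np.array(X);w=np.array(w);w=np.clip(np.percentile(w,70)-w,0,None)**1.5;mu=(w[:,None]*X).sum(0)/w.sum();C=(X-mu).T@(w[:,None]*(X-mu))
    e,V=np.linalg.eigh(C);print("slot",n,mu,np.degrees(np.arctan2(V[1,1],V[0,1])),e)
# stand top corners / bed
E
python3 m.py
```

```text
init [ 380.14326888 -344.37236218  105.        ] 0.5410336112134844
key top (array([ 381.664, -345.42 ,    0.569]), np.float64(0.0654))
key side (array([ 379.981, -341.788,    0.814]), np.float64(0.1445))
key both (array([ 380.907, -344.644,    0.594]), np.float64(0.2547))
cam top [ 559.92531087 -108.15331281   62.        ] (array([ 5.59472e+02, -1.07816e+02, -2.10000e-02]), np.float64(0.031))
cam side [ 559.92531087 -108.15331281   62.        ] (array([ 558.57, -110.73,    0.  ]), np.float64(0.456))
cam both [ 559.92531087 -108.15331281   62.        ] (array([ 5.59123e+02, -1.08385e+02,  3.00000e-03]), np.float64(0.5046))
slot top [ 560.24964153 -107.42719731] 137.3003994386905 [ 145335.0040108  1037170.57820955]
slot side [ 559.86623488 -107.09990852] 130.83232558711322 [110581.30637425 597072.2418385 ]
```

```bash
cat > plan.py <<'E'
import sys
from h import *
def pose():
    s=r.sense(); q=s["orientation"]; return s,np.array(s["position"]),R.from_quat([q[1],q[2],q[3],q[0]])
def plan(x,y,z,yawdeg,n):
    s,p,Rt=pose(); ps=np.radians(yawdeg)
    T=R.from_matrix(np.array([[np.cos(ps),np.sin(ps),0],[np.sin(ps),-np.cos(ps),0],[0,0,-1]]))
    rv=(Rt.inv()*T).as_rotvec(); d=np.array([x,y,z])-p; cur=Rt
    print("t",round(s["time_s"],2),"pos",p.round(1),"rotvec deg",np.degrees(rv).round(2),"d",d.round(1))
    for i in range(n):   # shift taken in the frame at row start
        print((rv/n/np.pi).round(4).tolist(),(cur.inv().apply(d/n)/500).round(4).tolist()); cur=cur*R.from_rotvec(rv/n)
if __name__=="__main__": a=list(map(float,sys.argv[1:])); plan(*a[:4],int(a[4]))
E
python3 plan.py 381.3 -345 190 33 10
```

```text
t 0.3 pos [ 230.7 -634.2  231. ] rotvec deg [ -0.03  -0.   -13.02] d [150.6 289.2 -41. ]
[-0.0, -0.0, -0.0072] [0.0481, -0.0441, 0.0082]
[-0.0, -0.0, -0.0072] [0.0491, -0.043, 0.0082]
[-0.0, -0.0, -0.0072] [0.05, -0.0418, 0.0082]
[-0.0, -0.0, -0.0072] [0.051, -0.0407, 0.0082]
[-0.0, -0.0, -0.0072] [0.0519, -0.0395, 0.0082]
[-0.0, -0.0, -0.0072] [0.0528, -0.0383, 0.0082]
[-0.0, -0.0, -0.0072] [0.0536, -0.0371, 0.0082]
[-0.0, -0.0, -0.0072] [0.0544, -0.0359, 0.0082]
[-0.0, -0.0, -0.0072] [0.0553, -0.0346, 0.0082]
[-0.0, -0.0, -0.0072] [0.056, -0.0334, 0.0082]
```

Call:
move_arm(
  rotation=[
    [0,0,-0.0072],
    [0,0,-0.0072],
    [0,0,-0.0072],
    [0,0,-0.0072],
    [0,0,-0.0072],
  ],
  linear=[
    [0.048,-0.044,0.008],
    [0.049,-0.043,0.008],
    [0.05,-0.042,0.008],
    [0.051,-0.041,0.008],
    [0.052,-0.04,0.008],
  ],
  fingers=[1,1,1,1,1],
)

```text
time_s: 0.92
position: [306.3, -488.3, 211.3]
orientation: [0.0, 0.973, 0.229, 0.0]
force: [-0.2, -0.3, 0.7]
width: 85.1
gripper_force: 0.0
```

Call:
move_arm(
  rotation=[
    [0,0,-0.0072],
    [0,0,-0.0072],
    [0,0,-0.0072],
    [0,0,-0.0072],
    [0,0,-0.0072],
  ],
  linear=[
    [0.053,-0.038,0.008],
    [0.054,-0.037,0.008],
    [0.054,-0.036,0.008],
    [0.055,-0.035,0.008],
    [0.056,-0.033,0.008],
  ],
  fingers=[1,1,1,1,1],
)

```text
time_s: 1.55
position: [381.8, -344.1, 191.4]
orientation: [0.0, 0.959, 0.284, 0.0]
force: [0.1, -0.1, -0.2]
width: 85.4
gripper_force: 0.0
```

```bash
python3 plan.py 381.3 -345 65 33 3
python3 - <<'E'
from h import *
A=cam("top")["pixels"][:,:,::-1];B=cam("side")["pixels"][:,:,::-1]
z=lambda im,x,y,w,h,W,H: cv2.resize(im[y:y+h,x:x+w],(W,H),interpolation=cv2.INTER_CUBIC)
cv2.imwrite("pics/crop2.png",np.hstack([z(A,395,200,120,120,400,400),z(B,190,180,160,160,400,400)]))
E
```

```text
t 1.55 pos [ 381.8 -344.1  191.4] rotvec deg [ 0.03 -0.01 -0.02] d [  -0.5   -0.9 -126.4]
[0.0, -0.0, -0.0] [-0.0006, 0.0003, 0.0842]
[0.0, -0.0, -0.0] [-0.0006, 0.0003, 0.0842]
[0.0, -0.0, -0.0] [-0.0006, 0.0004, 0.0842]
```

View pics/crop2.png

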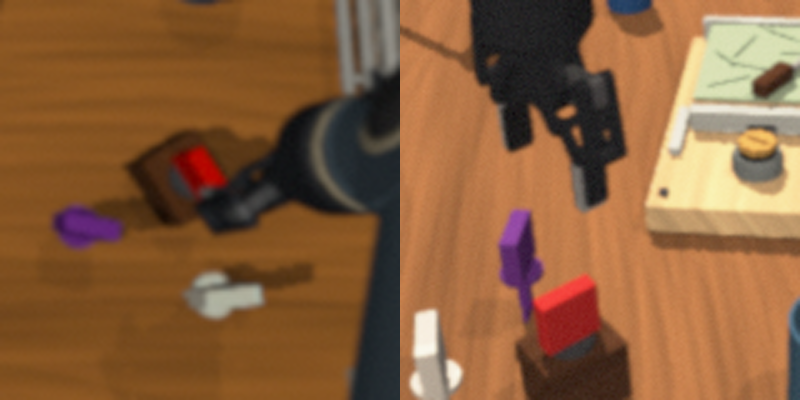

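The crop shows the open gripper above the red key (key at crop 200,170 in the top view, 565,315 in the side view). The purple and white look-alikes stand clear of the fingers. I'll check the fingertip projection against the picture.

Run:
```python
from h import *
a=cam("top");b=cam("side")
y=np.array([np.sin(np.radians(33)),-np.cos(np.radians(33)),0])
for s in(-42,42):
    P=np.array([381.8,-344.1,191.4+13])+s*y; print((proj(b,P)-[190,180])*2.5+[400,0],(proj(a,P)-[395,200])*400/120)
f=lambda x,y,w:boxpts(x,y,w,82.5)
m=soft(b,"red")[285:325,235:275]; print((m>.5).sum(), np.nonzero(soft(b,"red")>.5)[0].shape)
print(np.vectorize(lambda v:"%d"%(v*9))(m)[::2,::1].tolist().__len__())
uv=np.array([proj(b,q) for q in f(381.3,-345,.57)]);print(uv.round(1))
v,u=np.nonzero(soft(b,"red")>.5);k=(v>270)&(v<340)&(u>220)&(u<290);print(u[k].min(),u[k].max(),v[k].min(),v[k].max(),u[k].mean(),v[k].mean())
```

```text
[519.24378693 153.70152345] [211.61870706 196.14211418]
[585.27961884 208.4487639 ] [302.36618407 134.56783535]
529 (529,)
20
[[250.  323.6]
 [247.3 305.1]
 [245.5 318.7]
 [242.6 300.4]
 [271.  311.6]
 [269.  293.5]
 [266.3 307.1]
 [264.2 289.1]]
244 269 291 321 256.2249527410208 305.33648393194704
```

Call:
move_arm(
  rotation=[
    [0,0,0],
    [0,0,0],
    [0,0,0],
    [0,0,0],
    [0,0,0],
  ],
  linear=[
    [-0.002,0.001,0.06],
    [0,0,0.06],
    [0,0,0.06],
    [0,0,0.05],
    [0,0,0.022],
  ],
  fingers=[1,1,1,1,1],
)

```text
time_s: 2.38
position: [379.5, -346.8, 64.1]
orientation: [-0.001, 0.959, 0.282, -0.001]
force: [-0.0, -0.2, -0.1]
width: 85.8
gripper_force: 0.0
```

Call:
move_arm(
  rotation=[
    [0,0,0],
    [0,0,0],
    [0,0,0],
    [0,0,0],
    [0,0,0],
  ],
  linear=[
    [0,0,0],
    [0,0,0],
    [0,0,0],
    [0,0,0],
    [0,0,0],
  ],
  fingers=[-0.2,-0.5,-1,-1,-1],
)

```text
time_s: 3.0
position: [381.2, -346.3, 66.1]
orientation: [0.001, 0.959, 0.284, 0.0]
force: [-0.8, 0.1, 5.0]
width: 15.3
gripper_force: 59.0
```

```bash
python3 plan.py 381.3 -345 185 33 1
python3 - <<'E'
from h import *
s=r.sense();print(s["width"],s["gripper_force"],s["force"],s["ft_torque"])
E
```

```text
t 3.0 pos [ 381.2 -346.3   66.1] rotvec deg [ 0.08 -0.02 -0.05] d [1.000e-01 1.300e+00 1.189e+02]
[0.0005, -0.0001, -0.0003] [0.0016, -0.0018, -0.2378]
15.250118352576452 59.02047514915466 [-0.82840567  0.13196357  4.99361586] [ 0.13516516  0.17531    -0.0533547 ]
```

Call:
move_arm(
  rotation=[
    [0,0,0],
    [0,0,0],
    [0,0,0],
    [0,0,0],
    [0,0,0],
  ],
  linear=[
    [0,0,-0.02],
    [0,0,-0.05],
    [0,0,-0.06],
    [0,0,-0.06],
    [0,0,-0.05],
  ],
  fingers=[-1,-1,-1,-1,-1],
)

```text
time_s: 3.62
position: [380.7, -345.8, 186.8]
orientation: [0.0, 0.959, 0.284, 0.0]
force: [-0.3, -0.3, -1.1]
width: 15.4
gripper_force: 58.4
```

```bash
python3 plan.py 559.5 -107.5 170 135 15;  python3 - <<'E'
from h import *
s=r.sense();print(s["width"],s["gripper_force"],s["force"],s["ft_torque"])
E
```

```text
t 3.62 pos [ 380.7 -345.8  186.8] rotvec deg [ 4.0000e-02  2.0000e-02 -1.0205e+02] d [178.8 238.3 -16.8]
[0.0, 0.0, -0.0378] [0.0373, -0.0137, 0.0022]
[0.0, 0.0, -0.0378] [0.0386, -0.0092, 0.0022]
[0.0, 0.0, -0.0378] [0.0395, -0.0045, 0.0022]
[0.0, 0.0, -0.0378] [0.0397, 0.0002, 0.0022]
[0.0, 0.0, -0.0378] [0.0394, 0.0049, 0.0022]
[0.0, 0.0, -0.0378] [0.0386, 0.0095, 0.0022]
[0.0, 0.0, -0.0378] [0.0372, 0.014, 0.0022]
[0.0, 0.0, -0.0378] [0.0352, 0.0183, 0.0022]
[0.0, 0.0, -0.0378] [0.0328, 0.0224, 0.0022]
[0.0, 0.0, -0.0378] [0.0299, 0.0261, 0.0022]
[0.0, 0.0, -0.0378] [0.0266, 0.0295, 0.0022]
[0.0, 0.0, -0.0378] [0.023, 0.0324, 0.0022]
[0.0, 0.0, -0.0378] [0.019, 0.0349, 0.0022]
[0.0, 0.0, -0.0378] [0.0147, 0.0369, 0.0022]
[0.0, 0.0, -0.0378] [0.0102, 0.0384, 0.0022]
15.417170882843896 58.44779312610626 [-0.32532857 -0.25901279 -1.11348534] [ 0.00234465 -0.04819182 -0.00781454]
```

Call:
move_arm(
  rotation=[
    [0,0,-0.0378],
    [0,0,-0.0378],
    [0,0,-0.0378],
    [0,0,-0.0378],
    [0,0,-0.0378],
  ],
  linear=[
    [0.037,-0.014,0.002],
    [0.039,-0.009,0.002],
    [0.039,-0.005,0.002],
    [0.04,0,0.002],
    [0.039,0.005,0.002],
  ],
  fingers=[-1,-1,-1,-1,-1],
)

```text
time_s: 4.25
position: [440.0, -265.8, 180.5]
orientation: [-0.0, 0.833, 0.553, -0.0]
force: [-0.2, 0.1, -1.7]
width: 15.5
gripper_force: 58.4
```

Call:
move_arm(
  rotation=[
    [0,0,-0.0378],
    [0,0,-0.0378],
    [0,0,-0.0378],
    [0,0,-0.0378],
    [0,0,-0.0378],
  ],
  linear=[
    [0.039,0.009,0.002],
    [0.037,0.014,0.002],
    [0.035,0.018,0.002],
    [0.033,0.022,0.002],
    [0.03,0.026,0.002],
  ],
  fingers=[-1,-1,-1,-1,-1],
)

```text
time_s: 4.88
position: [499.0, -186.3, 175.5]
orientation: [-0.0, 0.635, 0.773, -0.0]
force: [-0.2, -0.0, -1.7]
width: 15.5
gripper_force: 58.4
```

Call:
move_arm(
  rotation=[
    [0,0,-0.0378],
    [0,0,-0.0378],
    [0,0,-0.0378],
    [0,0,-0.0378],
    [0,0,-0.0378],
  ],
  linear=[
    [0.027,0.03,0.002],
    [0.023,0.032,0.002],
    [0.019,0.035,0.002],
    [0.015,0.037,0.002],
    [0.01,0.038,0.002],
  ],
  fingers=[-1,-1,-1,-1,-1],
)

```text
time_s: 5.5
position: [558.6, -106.8, 170.4]
orientation: [-0.0, 0.381, 0.925, -0.0]
force: [0.2, -0.3, -0.7]
width: 15.6
gripper_force: 58.4
```

```bash
python3 plan.py 559.5 -107.5 123 135 1
python3 - <<'E'
from h import *
A=cam("top")["pixels"][:,:,::-1];B=cam("side")["pixels"][:,:,::-1]
z=lambda im,x,y,w,h,W,H: cv2.resize(im[y:y+h,x:x+w],(W,H),interpolation=cv2.INTER_CUBIC)
cv2.imwrite("pics/crop3.png",np.hstack([z(A,340,165,60,60,400,400),z(B,290,150,100,100,400,400)]))
E
```

```text
t 5.5 pos [ 558.6 -106.8  170.4] rotvec deg [-0.03 -0.    0.23] d [  0.9  -0.7 -47.4]
[-0.0002, -0.0, 0.0013] [-0.0023, 0.0004, 0.0948]
```

View pics/crop3.png

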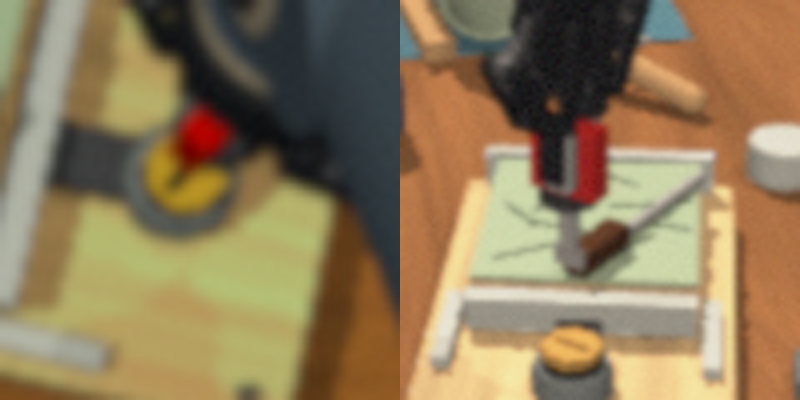

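The key is held over the cam (side view: blade tip at crop 575,262, slot at 575,345; top view: slot at 180,175). I'll lower it to just above the slot and look closer.

Call:
move_arm(
  rotation=[
    [0,0,0.001],
    [0,0,0],
    [0,0,0],
    [0,0,0],
    [0,0,0],
  ],
  linear=[
    [-0.002,0,0.02],
    [0,0,0.03],
    [0,0,0.03],
    [0,0,0.014],
    [0,0,0],
  ],
  fingers=[-1,-1,-1,-1,-1],
)

```text
time_s: 6.22
position: [558.8, -108.0, 122.5]
orientation: [-0.001, 0.384, 0.923, -0.0]
force: [-0.1, -0.8, -1.0]
width: 15.6
gripper_force: 58.5
```

```bash
python3 plan.py 559.5 -107.5 118 135 1
python3 - <<'E'
from h import *
a=cam("top");b=cam("side");A=a["pixels"][:,:,::-1];B=b["pixels"][:,:,::-1]
p=r.sense()["position"]
print("tip px",proj(b,[p[0],p[1],p[2]-56.1]),"slot px",proj(b,[559.5,-107.5,62]))
for t in(62,54): print(proj(b,[p[0],p[1],t]))
z=lambda im,x,y,w,h,W,H: cv2.resize(im[y:y+h,x:x+w],(W,H),interpolation=cv2.INTER_CUBIC)
cv2.imwrite("pics/crop4.png",np.hstack([z(A,350,172,40,40,400,400),z(B,308,205,50,50,400,400)]))
E
```

```text
t 6.22 pos [ 558.8 -108.   122.5] rotvec deg [-0.04 -0.07 -0.19] d [ 0.7  0.5 -4.5]
[-0.0002, -0.0004, -0.001] [-0.0003, 0.0017, 0.009]
tip px [332.8240788  234.13360456] slot px [332.77032665 235.93567233]
[332.83516561 236.01932309]
[332.85127518 238.7647638 ]
```

View pics/crop4.png

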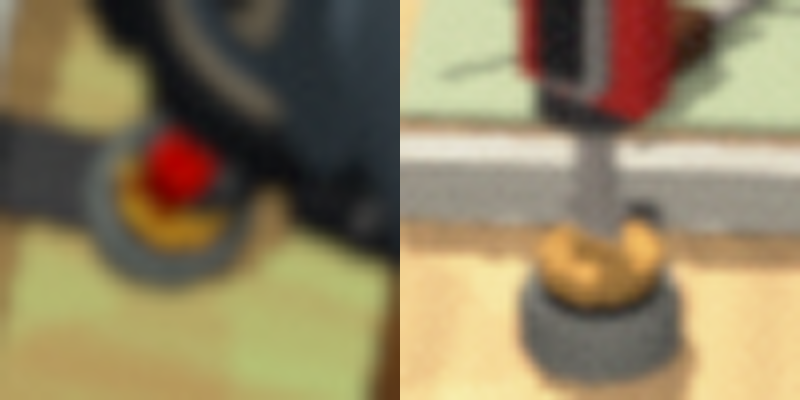

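The blade tip (crop 597,238) sits just over the slot centre (600,255), as predicted. I'll descend gently.

Call:
move_arm(
  rotation=[
    [0,0,0],
    [0,0,0],
    [0,0,0],
    [0,0,0],
    [0,0,0],
  ],
  linear=[
    [0,0.001,0.004],
    [0,0,0.003],
    [0,0,0.003],
    [0,0,0.002],
    [0,0,0],
  ],
  fingers=[-1,-1,-1,-1,-1],
)

```text
time_s: 6.95
position: [559.6, -107.6, 117.2]
orientation: [-0.0, 0.384, 0.923, -0.0]
force: [-0.9, 0.1, -1.3]
width: 15.2
gripper_force: 58.5
```

```bash
cat > st.py <<'E'
from h import *
s=r.sense();q=s["orientation"];M=R.from_quat([q[1],q[2],q[3],q[0]]).as_matrix()
print("t",round(s["time_s"],2),s["position"].round(2),"yaw",np.degrees(np.arctan2(M[1,0],M[0,0])).round(2),"tilt",M[:2,2].round(4),"F",s["force"].round(2),"T",s["ft_torque"].round(3),"w",s["width"])
E
python3 st.py
```

```text
t 6.95 [ 559.58 -107.58  117.23] yaw 134.83 tilt [-0.0001 -0.    ] F [-0.87  0.1  -1.34] T [-0.054 -0.031 -0.011] w 15.177659787737364
```

Call:
move_arm(
  rotation=[
    [0,0,0],
    [0,0,0],
    [0,0,0],
    [0,0,0],
    [0,0,0],
  ],
  linear=[
    [0,0,0.002],
    [0,0,0.002],
    [0,0,0.002],
    [0,0,0],
    [0,0,0],
  ],
  fingers=[-1,-1,-1,-1,-1],
)

```text
time_s: 7.58
position: [559.7, -107.6, 114.3]
orientation: [0.0, 0.384, 0.923, 0.0]
force: [-0.2, -0.1, -0.7]
width: 15.5
gripper_force: 58.5
```

```bash
python3 st.py
```

```text
t 7.58 [ 559.68 -107.61  114.34] yaw 134.82 tilt [ 0.0001 -0.    ] F [-0.18 -0.06 -0.68] T [0.083 0.016 0.004] w 15.454722452121302
```

Call:
move_arm(
  rotation=[
    [0,0,0],
    [0,0,0],
    [0,0,0],
    [0,0,0],
    [0,0,0],
  ],
  linear=[
    [0,0,0.002],
    [0,0,0.002],
    [0,0,0.002],
    [0,0,0],
    [0,0,0],
  ],
  fingers=[-1,-1,-1,-1,-1],
)

```text
time_s: 8.2
position: [559.7, -107.6, 111.3]
orientation: [0.0, 0.384, 0.923, -0.0]
force: [0.1, -0.7, -1.5]
width: 15.0
gripper_force: 58.5
```

```bash
python3 st.py
```

```text
t 8.2 [ 559.66 -107.59  111.33] yaw 134.83 tilt [ 0.0001 -0.    ] F [ 0.15 -0.67 -1.5 ] T [0.068 0.024 0.084] w 15.033506728603843
```

Call:
move_arm(
  rotation=[
    [0,0,0.03],
    [0,0,0.03],
    [0,0,0.03],
    [0,0,0.03],
    [0,0,0.03],
  ],
  linear=[
    [0,0,0],
    [0,0,0],
    [0,0,0],
    [0,0,0],
    [0,0,0],
  ],
  fingers=[-1,-1,-1,-1,-1],
)

```text
time_s: 8.82
position: [559.5, -107.8, 111.3]
orientation: [-0.0, 0.59, 0.807, -0.0]
force: [0.2, -0.2, -1.6]
width: 15.3
gripper_force: 58.5
```

```bash
cat > tq.py <<'E'
from h import *
L=[]
for i in range(6):
    s=r.sense(); L.append(np.r_[s["force"],s["ft_torque"]]); r.capture("side")
L=np.array(L); print("mean F,T",L.mean(0).round(3),"sd",L.std(0).round(3))
import st
E
python3 tq.py
```

```text
mean F,T [-0.207 -0.408 -1.533 -0.117  0.051  0.011] sd [0.372 0.292 0.335 0.039 0.013 0.021]
t 9.12 [ 559.51 -107.76  111.25] yaw 107.88 tilt [-0.0003 -0.0002] F [ 0.31 -0.85 -1.52] T [-0.103  0.081  0.062] w 15.63643194435291
```

Call:
move_arm(
  rotation=[
    [0,0,0.02],
    [0,0,0.02],
    [0,0,0.02],
    [0,0,0.02],
    [0,0,0],
  ],
  linear=[
    [0,0,0],
    [0,0,0],
    [0,0,0],
    [0,0,0],
    [0,0,0],
  ],
  fingers=[-1,-1,-1,-1,-1],
)

```text
time_s: 9.75
position: [559.7, -107.6, 111.3]
orientation: [0.0, 0.685, 0.728, -0.0]
force: [-0.3, -0.9, -1.8]
width: 15.3
gripper_force: 58.4
```

```bash
python3 tq.py
```

```text
mean F,T [ 0.006 -0.386 -1.783 -0.153 -0.013  0.052] sd [0.413 0.277 0.478 0.025 0.027 0.017]
t 10.05 [ 559.65 -107.66  111.29] yaw 93.45 tilt [0.0001 0.    ] F [ 0.5  -0.96 -1.56] T [-0.133  0.009  0.019] w 15.310276608565603
```

Torque is starting to rise (0.05 N m). I'll continue in smaller steps.

Call:
move_arm(
  rotation=[
    [0,0,0.012],
    [0,0,0.012],
    [0,0,0.012],
    [0,0,0.012],
    [0,0,0],
  ],
  linear=[
    [0,0,0],
    [0,0,0],
    [0,0,0],
    [0,0,0],
    [0,0,0],
  ],
  fingers=[-1,-1,-1,-1,-1],
)

```text
time_s: 10.68
position: [559.7, -107.6, 111.3]
orientation: [0.0, 0.739, 0.674, 0.0]
force: [0.1, -1.2, -3.9]
width: 15.2
gripper_force: 58.4
```

```bash
python3 tq.py
```

```text
mean F,T [ 0.396 -0.937 -2.964 -0.235 -0.181  0.113] sd [0.353 0.353 0.608 0.007 0.034 0.037]
t 10.97 [ 559.73 -107.58  111.33] yaw 84.79 tilt [0.0003 0.    ] F [ 0.33 -1.09 -2.67] T [-0.195 -0.213  0.098] w 14.791002705532701
```

Call:
move_arm(
  rotation=[
    [0,0,0.01],
    [0,0,0.01],
    [0,0,0.01],
    [0,0,0],
    [0,0,0],
  ],
  linear=[
    [0,0,0],
    [0,0,0],
    [0,0,0],
    [0,0,0],
    [0,0,0],
  ],
  fingers=[-1,-1,-1,-1,-1],
)

```text
time_s: 11.6
position: [559.8, -107.6, 111.3]
orientation: [0.0, 0.769, 0.639, 0.0]
force: [1.1, -1.1, -3.6]
width: 15.4
gripper_force: 58.4
```

```bash
python3 tq.py
```

```text
mean F,T [ 1.306 -1.012 -3.855 -0.283 -0.387  0.156] sd [0.469 0.218 0.47  0.029 0.025 0.018]
t 11.9 [ 559.74 -107.61  111.34] yaw 79.38 tilt [ 0.0003 -0.    ] F [ 0.99 -1.04 -3.82] T [-0.294 -0.384  0.144] w 15.298815038894457
```

Call:
move_arm(
  rotation=[
    [0,0,0.008],
    [0,0,0.008],
    [0,0,0.008],
    [0,0,0],
    [0,0,0],
  ],
  linear=[
    [0,0,0],
    [0,0,0],
    [0,0,0],
    [0,0,0],
    [0,0,0],
  ],
  fingers=[-1,-1,-1,-1,-1],
)

```text
time_s: 12.52
position: [559.7, -107.6, 111.3]
orientation: [0.0, 0.793, 0.609, 0.0]
force: [2.7, 0.2, -4.6]
width: 15.4
gripper_force: 58.4
```

```bash
python3 tq.py
```

```text
mean F,T [ 2.541 -0.615 -3.656 -0.257 -0.601  0.173] sd [0.331 0.452 0.539 0.033 0.026 0.022]
t 12.82 [ 559.75 -107.61  111.36] yaw 75.06 tilt [ 0.0003 -0.    ] F [ 1.91 -1.14 -4.34] T [-0.233 -0.616  0.169] w 15.400709154757855
```

Call:
move_arm(
  rotation=[
    [0,0,0.008],
    [0,0,0.008],
    [0,0,0.008],
    [0,0,0],
    [0,0,0],
  ],
  linear=[
    [0,0,0],
    [0,0,0],
    [0,0,0],
    [0,0,0],
    [0,0,0],
  ],
  fingers=[-1,-1,-1,-1,-1],
)

```text
time_s: 13.45
position: [559.8, -107.7, 111.3]
orientation: [0.0, 0.815, 0.579, 0.0]
force: [3.2, -1.2, -4.3]
width: 15.2
gripper_force: 58.5
```

```bash
python3 tq.py
```

```text
mean F,T [ 3.015 -1.285 -4.336 -0.326 -0.791  0.169] sd [0.186 0.254 0.468 0.032 0.029 0.033]
t 13.75 [ 559.76 -107.62  111.37] yaw 70.74 tilt [ 0.0003 -0.    ] F [ 3.19 -1.25 -4.26] T [-0.262 -0.856  0.184] w 15.443648077595975
```

Call:
move_arm(
  rotation=[
    [0,0,0.008],
    [0,0,0.008],
    [0,0,0.008],
    [0,0,0],
    [0,0,0],
  ],
  linear=[
    [0,0.001,0],
    [0,0,0],
    [0,0,0],
    [0,0,0],
    [0,0,0],
  ],
  fingers=[-1,-1,-1,-1,-1],
)

```text
time_s: 14.38
position: [559.9, -107.7, 111.3]
orientation: [-0.0, 0.837, 0.548, -0.0]
force: [0.7, -0.9, -2.6]
width: 15.9
gripper_force: 58.8
```

```bash
python3 tq.py
```

```text
mean F,T [ 1.283 -0.305 -3.052 -0.134 -0.384  0.135] sd [0.495 0.647 0.348 0.031 0.017 0.016]
t 14.68 [ 559.97 -107.68  111.29] yaw 66.42 tilt [-0.0003  0.0001] F [ 1.14 -0.14 -2.53] T [-0.11  -0.271  0.09 ] w 14.986802989528629
```

Torque is falling, so the dead point is near.

Call:
move_arm(
  rotation=[
    [0,0,0.007],
    [0,0,0.007],
    [0,0,0.007],
    [0,0,0],
    [0,0,0],
  ],
  linear=[
    [0,0,0],
    [0,0,0],
    [0,0,0],
    [0,0,0],
    [0,0,0],
  ],
  fingers=[-1,-1,-1,-1,-1],
)

```text
time_s: 15.3
position: [560.1, -107.7, 111.3]
orientation: [-0.0, 0.854, 0.52, -0.0]
force: [1.5, -0.2, -1.5]
width: 15.2
gripper_force: 58.8
```

```bash
python3 tq.py
```

```text
mean F,T [ 1.146 -0.325 -2.555 -0.042 -0.243  0.086] sd [0.312 0.162 0.548 0.035 0.022 0.021]
t 15.6 [ 560.09 -107.76  111.31] yaw 62.64 tilt [0. 0.] F [ 0.54 -0.45 -3.44] T [-0.037 -0.233  0.079] w 15.380410291434885
```

Call:
move_arm(
  rotation=[
    [0,0,0.006],
    [0,0,0.006],
    [0,0,0.006],
    [0,0,0],
    [0,0,0],
  ],
  linear=[
    [0,0,0],
    [0,0,0],
    [0,0,0],
    [0,0,0],
    [0,0,0],
  ],
  fingers=[-1,-1,-1,-1,-1],
)

```text
time_s: 16.23
position: [560.1, -107.8, 111.4]
orientation: [0.0, 0.869, 0.495, 0.0]
force: [0.8, -0.1, -1.9]
width: 15.9
gripper_force: 58.8
```

```bash
python3 tq.py
```

```text
mean F,T [ 0.942 -0.101 -2.118 -0.045 -0.192  0.024] sd [0.531 0.232 0.237 0.046 0.03  0.027]
t 16.52 [ 560.15 -107.78  111.4 ] yaw 59.4 tilt [ 0.0002 -0.0001] F [ 0.79 -0.2  -1.74] T [-0.07  -0.203 -0.032] w 15.011958211424773
```

Call:
move_arm(
  rotation=[
    [0,0,0.006],
    [0,0,0.006],
    [0,0,0.006],
    [0,0,0],
    [0,0,0],
  ],
  linear=[
    [0,0,0],
    [0,0,0],
    [0,0,0],
    [0,0,0],
    [0,0,0],
  ],
  fingers=[-1,-1,-1,-1,-1],
)

```text
time_s: 17.15
position: [560.1, -107.7, 111.4]
orientation: [0.0, 0.882, 0.471, -0.0]
force: [0.4, -0.8, -1.4]
width: 15.4
gripper_force: 59.0
```

```bash
python3 tq.py
```

```text
mean F,T [ 0.275 -0.483 -0.538 -0.034 -0.013  0.001] sd [0.707 0.339 0.503 0.019 0.027 0.018]
t 17.45 [ 560.09 -107.74  111.3 ] yaw 56.17 tilt [-0. -0.] F [ 0.05 -0.45 -0.58] T [-0.062 -0.015 -0.013] w 15.591230003964265
```

Call:
move_arm(
  rotation=[
    [0,0,0.004],
    [0,0,0.004],
    [0,0,0.004],
    [0,0,0],
    [0,0,0],
  ],
  linear=[
    [0,0,0],
    [0,0,0],
    [0,0,0],
    [0,0,0],
    [0,0,0],
  ],
  fingers=[-1,-1,-1,-1,-1],
)

```text
time_s: 18.08
position: [560.2, -107.8, 111.4]
orientation: [0.0, 0.891, 0.454, 0.0]
force: [-0.5, -0.0, -1.7]
width: 15.2
gripper_force: 59.0
```

```bash
python3 tq.py
```

```text
mean F,T [ 0.378 -0.536 -1.239 -0.202 -0.149  0.015] sd [0.479 0.563 0.489 0.042 0.021 0.042]
t 18.38 [ 560.19 -107.86  111.35] yaw 54.0 tilt [ 0.0002 -0.0002] F [-1.04 -0.75 -0.98] T [-0.217 -0.227 -0.01 ] w 14.822151703137669
```

Call:
move_arm(
  rotation=[
    [0,0,0.004],
    [0,0,0.004],
    [0,0,0],
    [0,0,0],
    [0,0,0],
  ],
  linear=[
    [0,0,0],
    [0,0,0],
    [0,0,0],
    [0,0,0],
    [0,0,0],
  ],
  fingers=[-1,-1,-1,-1,-1],
)

```text
time_s: 19.0
position: [560.2, -107.8, 111.4]
orientation: [0.0, 0.897, 0.443, 0.0]
force: [0.9, -0.3, -1.0]
width: 15.6
gripper_force: 59.0
```

```bash
python3 tq.py
```

```text
mean F,T [ 0.937 -1.165 -1.626 -0.35  -0.262  0.124] sd [0.411 0.475 0.321 0.03  0.031 0.026]
t 19.3 [ 560.17 -107.82  111.33] yaw 52.57 tilt [ 0.0001 -0.0001] F [ 0.84 -1.74 -0.58] T [-0.367 -0.297  0.133] w 15.728161789639497
```

The stop is felt: torque jumped 0.11 N m in 1.4° after fading to zero. I'll unload slightly and withdraw straight up.

Call:
move_arm(
  rotation=[
    [0,0,-0.01],
    [0,0,-0.006],
    [0,0,0],
    [0,0,0],
    [0,0,0],
  ],
  linear=[
    [0,0,0],
    [0,0,0],
    [0,0,0],
    [0,0,-0.002],
    [0,0,-0.005],
  ],
  fingers=[-1,-1,-1,-1,-1],
)

```text
time_s: 19.92
position: [560.0, -107.6, 114.8]
orientation: [-0.0, 0.885, 0.465, -0.0]
force: [2.0, -0.9, -1.0]
width: 15.5
gripper_force: 58.9
```

Call:
move_arm(
  rotation=[
    [0,0,0],
    [0,0,0],
    [0,0,0],
    [0,0,0],
    [0,0,0],
  ],
  linear=[
    [0,0,-0.01],
    [0,0,-0.02],
    [0,0,-0.03],
    [0,0,-0.04],
    [0,0,-0.04],
  ],
  fingers=[-1,-1,-1,-1,-1],
)

```text
time_s: 20.55
position: [560.2, -107.6, 186.5]
orientation: [0.0, 0.885, 0.465, 0.0]
force: [0.2, 0.5, -1.2]
width: 15.4
gripper_force: 59.0
```

```bash
python3 plan.py 380.9 -346.1 185 33 5
python3 - <<'E'
from h import *
A=cam("top")["pixels"][:,:,::-1];B=cam("side")["pixels"][:,:,::-1]
z=lambda im,x,y,w,h,W,H: cv2.resize(im[y:y+h,x:x+w],(W,H),interpolation=cv2.INTER_CUBIC)
cv2.imwrite("pics/crop5.png",np.hstack([z(A,340,165,60,60,400,400),z(B,290,180,80,80,400,400)]))
E
```

```text
t 20.55 pos [ 560.2 -107.6  186.5] rotvec deg [ 0.03 -0.03 22.45] d [-179.3 -238.5   -1.5]
[0.0, -0.0, 0.0249] [-0.1192, -0.005, 0.0006]
[0.0, -0.0, 0.0249] [-0.1193, 0.0044, 0.0006]
[0.0, -0.0, 0.0249] [-0.1186, 0.0137, 0.0006]
[0.0, -0.0, 0.0249] [-0.1171, 0.023, 0.0006]
[0.0, -0.0, 0.0249] [-0.115, 0.032, 0.0006]
```

View pics/crop5.png

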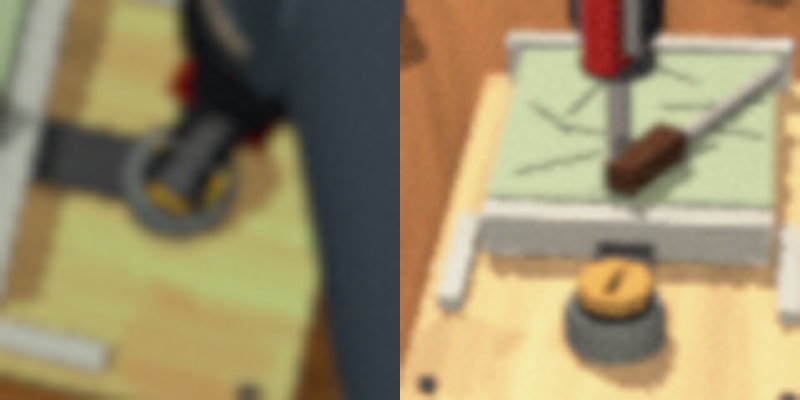

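The slot now points a different way (side crop 615,280), it stayed turned, and the jaw is up against the plate. I'll carry the key back.

Call:
move_arm(
  rotation=[
    [0,0,0.0125],
    [0,0,0.0125],
    [0,0,0.0125],
    [0,0,0.0125],
    [0,0,0.0125],
  ],
  linear=[
    [-0.06,-0.004,0],
    [-0.06,0,0],
    [-0.06,0.002,0],
    [-0.06,0.004,0],
    [-0.059,0.006,0],
  ],
  fingers=[-1,-1,-1,-1,-1],
)

```text
time_s: 21.28
position: [467.9, -227.2, 184.6]
orientation: [-0.0, 0.927, 0.376, -0.0]
force: [0.0, -0.9, -1.3]
width: 15.6
gripper_force: 59.0
```

Call:
move_arm(
  rotation=[
    [0,0,0.0125],
    [0,0,0.0125],
    [0,0,0.0125],
    [0,0,0.0125],
    [0,0,0.0125],
  ],
  linear=[
    [-0.059,0.008,0],
    [-0.058,0.01,0],
    [-0.058,0.012,0],
    [-0.058,0.014,0],
    [-0.057,0.016,0],
  ],
  fingers=[-1,-1,-1,-1,-1],
)

```text
time_s: 21.9
position: [375.5, -342.8, 184.6]
orientation: [-0.0, 0.959, 0.283, -0.0]
force: [-0.3, 0.3, -1.0]
width: 15.6
gripper_force: 59.0
```

```bash
python3 plan.py 381 -346.1 120 33 1
python3 - <<'E'
from h import *
c=cam("side"); p=np.array([559.8,-107.7,62]); im=c["pixels"].astype(float).sum(2);u0,v0=proj(c,p);X=[];w=[]
for v in range(int(v0)-8,int(v0)+9):
    for u in range(int(u0)-9,int(u0)+10):
        P=at(c,u,v,62)
        if np.hypot(*(P-p)[:2])<13.5: X.append(P[:2]);w.append(im[v,u])
X=np.array(X);w=np.array(w);w=np.clip(np.percentile(w,70)-w,0,None)**1.5;mu=(w[:,None]*X).sum(0)/w.sum();e,V=np.linalg.eigh((X-mu).T@(w[:,None]*(X-mu)));print("slot",mu,np.degrees(np.arctan2(V[1,1],V[0,1])))
E
```

```text
t 21.9 pos [ 375.5 -342.8  184.6] rotvec deg [-0.03  0.01 -0.12] d [  5.5  -3.3 -64.6]
[-0.0002, 0.0, -0.0007] [0.0058, 0.0116, 0.1292]
slot [ 558.55044092 -108.01846453] 66.62772041934984
```

Call:
move_arm(
  rotation=[
    [0,0,0],
    [0,0,0],
    [0,0,0],
    [0,0,0],
    [0,0,0],
  ],
  linear=[
    [0.006,0.011,0],
    [0,0,0.04],
    [0,0,0.05],
    [0,0,0.039],
    [0,0,0],
  ],
  fingers=[-1,-1,-1,-1,-1],
)

```text
time_s: 22.58
position: [382.2, -343.6, 119.0]
orientation: [-0.002, 0.959, 0.285, -0.001]
force: [0.0, 0.4, -0.3]
width: 15.4
gripper_force: 59.0
```

```bash
python3 plan.py 381 -346.1 66.5 33 1
python3 - <<'E'
from h import *
A=cam("top")["pixels"][:,:,::-1];B=cam("side")["pixels"][:,:,::-1]
z=lambda im,x,y,w,h,W,H: cv2.resize(im[y:y+h,x:x+w],(W,H),interpolation=cv2.INTER_CUBIC)
cv2.imwrite("pics/crop6.png",np.hstack([z(A,425,225,50,50,400,400),z(B,220,260,80,80,400,400)]))
E
```

```text
t 22.57 pos [ 382.2 -343.6  119. ] rotvec deg [-0.2   0.01  0.08] d [ -1.2  -2.5 -52.5]
[-0.0011, 0.0001, 0.0005] [-0.0047, 0.0032, 0.1049]
```

View pics/crop6.png

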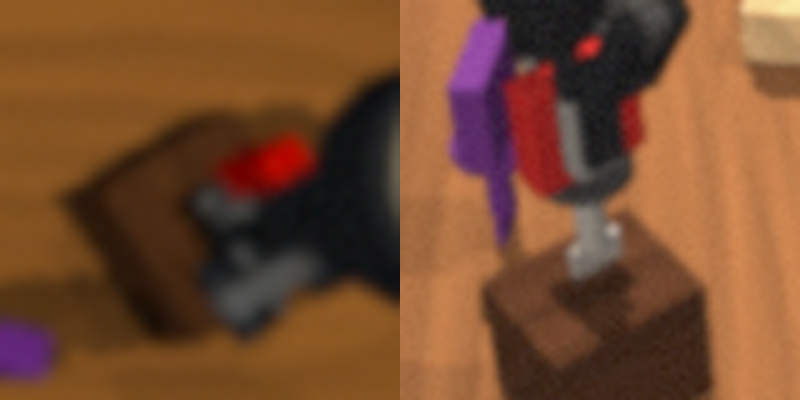

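The blade tip (crop 595,270) is right over the hole (595,288). I'll lower it.

Call:
move_arm(
  rotation=[
    [0,0,0],
    [0,0,0],
    [0,0,0],
    [0,0,0],
    [0,0,0],
  ],
  linear=[
    [-0.004,0.003,0],
    [0,0,0.01],
    [0,0,0.02],
    [0,0,0.02],
    [0,0,0],
  ],
  fingers=[-1,-1,-1,-1,-1],
)

```text
time_s: 23.3
position: [380.3, -347.1, 94.1]
orientation: [-0.001, 0.959, 0.284, -0.001]
force: [0.4, -0.6, -1.1]
width: 15.3
gripper_force: 59.0
```

```bash
python3 st.py;python3 plan.py 381 -346.1 67.5 33 1
```

```text
t 23.3 [ 380.31 -347.14   94.1 ] yaw 32.95 tilt [-0.002   0.0016] F [ 0.44 -0.62 -1.08] T [ 0.009 -0.015  0.001] w 15.342799785926069
t 23.3 pos [ 380.3 -347.1   94.1] rotvec deg [-0.14  0.04 -0.05] d [  0.7   1.  -26.6]
[-0.0008, 0.0002, -0.0003] [0.0023, -0.0009, 0.0532]
```

Call:
move_arm(
  rotation=[
    [0,0,0],
    [0,0,0],
    [0,0,0],
    [0,0,0],
    [0,0,0],
  ],
  linear=[
    [0.002,-0.001,0.01],
    [0,0,0.02],
    [0,0,0.015],
    [0,0,0.007],
    [0,0,0],
  ],
  fingers=[-1,-1,-1,-1,-1],
)

```text
time_s: 23.92
position: [381.5, -346.7, 69.0]
orientation: [-0.0, 0.959, 0.284, -0.0]
force: [0.0, -0.3, -0.0]
width: 15.2
gripper_force: 59.0
```

```bash
python3 tq.py
```

```text
mean F,T [-0.035 -0.442 -0.946  0.006  0.015  0.014] sd [0.269 0.451 0.584 0.015 0.05  0.024]
t 24.23 [ 381.75 -346.9    69.57] yaw 32.95 tilt [ 0.0005 -0.0004] F [-0.34 -0.4  -1.39] T [ 0.009 -0.013  0.009] w 15.289187421151965
```

Call:
move_arm(
  rotation=[
    [0,0,0],
    [0,0,0],
    [0,0,0],
    [0,0,0],
    [0,0,0],
  ],
  linear=[
    [0,0,0.002],
    [0,0,0.002],
    [0,0,0.002],
    [0,0,0.001],
    [0,0,0],
  ],
  fingers=[-1,-1,-1,-1,-1],
)

```text
time_s: 24.85
position: [381.6, -346.8, 66.1]
orientation: [0.0, 0.959, 0.284, 0.0]
force: [-1.2, 0.9, 3.9]
width: 15.3
gripper_force: 59.7
```

```bash
python3 tq.py
```

```text
mean F,T [-1.462  1.568  5.204  0.268  0.312 -0.009] sd [0.228 0.486 0.83  0.038 0.052 0.033]
t 25.15 [ 381.61 -346.79   66.13] yaw 32.94 tilt [ 0.0001 -0.0001] F [-2.09  1.96  5.18] T [0.255 0.345 0.052] w 15.589336078868897
```

The key is seated (5 N, same height as at the grasp). I'll release it, with the fingers opening slowly, and retreat.

Call:
move_arm(
  rotation=[
    [0,0,0],
    [0,0,0],
    [0,0,0],
    [0,0,0],
    [0,0,0],
  ],
  linear=[
    [0,0,0],
    [0,0,0],
    [0,0,0],
    [0,0,0],
    [0,0,0],
  ],
  fingers=[-0.4,0,0.5,1,1],
)

```text
time_s: 25.78
position: [381.6, -346.8, 65.8]
orientation: [0.0, 0.959, 0.284, 0.0]
force: [0.1, -1.0, 0.3]
width: 85.4
gripper_force: 0.0
```

Call:
move_arm(
  rotation=[
    [0,0,0],
    [0,0,0],
    [0,0,0],
    [0,0,0],
    [0,0,0],
  ],
  linear=[
    [0,0,-0.02],
    [0,0,-0.06],
    [0,0,-0.08],
    [0,0,-0.1],
    [0,0,-0.1],
  ],
  fingers=[1,1,1,1,1],
)

```text
time_s: 26.4
position: [381.4, -346.6, 248.2]
orientation: [0.0, 0.959, 0.284, 0.0]
force: [0.8, -0.5, -0.3]
width: 85.2
gripper_force: 0.0
```

Call:
move_arm(
  rotation=[
    [0,0,0],
    [0,0,0],
    [0,0,0],
    [0,0,0],
    [0,0,0],
  ],
  linear=[
    [-0.08,0.06,0],
    [-0.08,0.06,0],
    [-0.08,0.06,0],
    [-0.06,0.05,0],
    [0,0,0],
  ],
  fingers=[1,1,1,1,1],
)

```text
time_s: 27.02
position: [315.7, -527.8, 246.1]
orientation: [0.001, 0.96, 0.281, -0.001]
force: [0.0, -0.2, -0.5]
width: 85.4
gripper_force: 0.0
```

```bash
python3 m.py
python3 - <<'E'
from h import *
A=cam("top")["pixels"][:,:,::-1];B=cam("side")["pixels"][:,:,::-1]
z=lambda im,x,y,w,h,W,H: cv2.resize(im[y:y+h,x:x+w],(W,H),interpolation=cv2.INTER_CUBIC)
cv2.imwrite("pics/crop7.png",np.vstack([np.hstack([z(A,425,230,50,37,400,296),z(A,340,172,50,37,400,296)]),np.hstack([z(B,220,270,80,60,400,300),z(B,290,210,80,60,400,300)])]))
E
python3 st.py
```

```text
init [ 380.14326888 -344.37236218  105.        ] 0.5410336112134844
key top (array([ 382.619, -346.5  ,    0.576]), np.float64(0.077))
key side (array([ 381.255, -343.957,    0.81 ]), np.float64(0.1204))
key both (array([ 382.099, -346.079,    0.616]), np.float64(0.2346))
cam top [ 559.92531087 -108.15331281   62.        ] (array([ 5.59468e+02, -1.07768e+02,  3.00000e-03]), np.float64(0.0303))
cam side [ 559.92531087 -108.15331281   62.        ] (array([ 5.58307e+02, -1.15281e+02,  2.00000e-03]), np.float64(1.0281))
cam both [ 559.92531087 -108.15331281   62.        ] (array([ 5.59189e+02, -1.10083e+02,  4.00000e-03]), np.float64(1.184))
slot top [ 559.79656761 -108.31659337] 59.57636627299738 [137661.42736914 999887.50905863]
slot side [ 558.40643437 -108.61740568] 68.3145376614256 [ 156710.20808961 1031263.16496933]
t 27.23 [ 319.29 -523.44  246.13] yaw 33.07 tilt [0.0007 0.0006] F [ 0.57  0.12 -0.58] T [-0.004 -0.014  0.004] w 85.2828430894831
```

View pics/crop7.png

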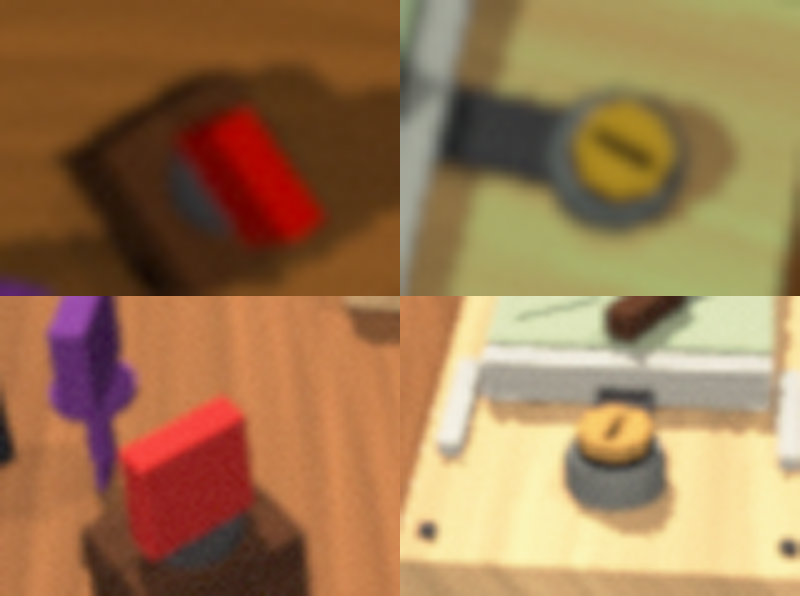

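The key stands home as found (crop 250,180; collar on the stand). The slot has turned about 77° and stayed there (625,150), and the jaw is against the plate.

```bash
python3 -c "
from bench import r
print(r.sign_off())"
```

```text
the job is handed in; nothing more can be done
None
```

The job is handed in, after about 27 s on the robot's clock: the cam was turned about 77° clockwise past its dead point and stayed at its stop, the jaw is up against the plate, the key is home in its stand, and the gripper touched nothing but the key.

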